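# Hollow punches back in the rack by size

## Task

The largest and the smallest hollow punch already stand at the two ends of the beech rack. Put the four punches left out on the table on the four free cork pads between them, one on the middle of each pad, so that the row runs step by step from the largest down to the smallest. Keep every punch upright, set each down gently on its cutting edge rather than dropping it, and leave the two end punches where they are.

Things in the scene. Friction and masses are not known exactly. Their poses are not given: they have to be found in the camera images.
- punch26: hollow punch for 26 mm discs, upright on its cutting edge: bright foot 26 mm across, black round tube 30 mm across up to 25 mm, cone, then a red-sleeved round shank 19 mm across from 34 mm up to the steel top at 80 mm. Origin: centre of the foot; z up the shank. About 0.15 kg. Loose, out on the table (z = 0) at the start; to be put in the rack.
- punch34: hollow punch for 34 mm discs, upright on its cutting edge: bright foot 34 mm across, black round tube 38 mm across up to 29 mm, cone, then a red-sleeved round shank 20 mm across from 38 mm up to the steel top at 94 mm. Origin: centre of the foot; z up the shank. About 0.25 kg. Loose, out on the table (z = 0) at the start; to be put in the rack.
- punch42: hollow punch for 42 mm discs, upright on its cutting edge: bright foot 42 mm across, black round tube 46 mm across up to 33 mm, cone, then a red-sleeved round shank 21 mm across from 42 mm up to the steel top at 108 mm. Origin: centre of the foot; z up the shank. About 0.37 kg. Loose, out on the table (z = 0) at the start; to be put in the rack.
- punch50: hollow punch for 50 mm discs, upright on its cutting edge: bright foot 50 mm across, black round tube 54 mm across up to 37 mm, cone, then a red-sleeved round shank 22 mm across from 46 mm up to the steel top at 122 mm. Origin: centre of the foot; z up the shank. About 0.51 kg. Loose, out on the table (z = 0) at the start; to be put in the rack.
- punch58: hollow punch for 58 mm discs, upright on its cutting edge: bright foot 58 mm across, black round tube 62 mm across up to 41 mm, cone, then a red-sleeved round shank 23 mm across from 50 mm up to the steel top at 136 mm. Origin: centre of the foot; z up the shank. The largest of the set. Loose, but already in its place: on the cork pad at one end of the rack (either end).
- punch18: hollow punch for 18 mm discs, upright on its cutting edge: bright foot 18 mm across, black round tube 22 mm across up to 21 mm, cone, then a red-sleeved round shank 18 mm across from 30 mm up to the steel top at 66 mm. Origin: centre of the foot; z up the shank. The smallest of the set. Loose, but already in its place: on the cork pad at the other end of the rack.
- pad1: cork pad 1: dark brown, round, 62 mm, inlaid in the fixed beech rack; free pads are 1 to 4 from the rack's +y (left) end, all alike, end pads beyond, pitch 70 mm. Board 20 mm thick, 104 mm deep, 452 mm long; back rail 48 mm tall over the table, its near face 52 mm beyond the pad centres. Origin: centre of the pad's face, where a foot stands; y along the row to +y, x to the back rail, z up.
- pad2: cork pad 2: dark brown, round, 62 mm, inlaid in the fixed beech rack; free pads are 1 to 4 from the rack's +y (left) end, all alike, end pads beyond, pitch 70 mm. Board 20 mm thick, 104 mm deep, 452 mm long; back rail 48 mm tall over the table, its near face 52 mm beyond the pad centres. Origin: centre of the pad's face, where a foot stands; y along the row to +y, x to the back rail, z up.
- pad3: cork pad 3: dark brown, round, 62 mm, inlaid in the fixed beech rack; free pads are 1 to 4 from the rack's +y (left) end, all alike, end pads beyond, pitch 70 mm. Board 20 mm thick, 104 mm deep, 452 mm long; back rail 48 mm tall over the table, its near face 52 mm beyond the pad centres. Origin: centre of the pad's face, where a foot stands; y along the row to +y, x to the back rail, z up.
- pad4: cork pad 4: dark brown, round, 62 mm, inlaid in the fixed beech rack; free pads are 1 to 4 from the rack's +y (left) end, all alike, end pads beyond, pitch 70 mm. Board 20 mm thick, 104 mm deep, 452 mm long; back rail 48 mm tall over the table, its near face 52 mm beyond the pad centres. Origin: centre of the pad's face, where a foot stands; y along the row to +y, x to the back rail, z up.
There are look-alikes about, which are no part of the job. Leave any purple look-alike of the punch50 alone.

How it is judged:
At the end, for the whole second after the job is handed in: Counted from the largest punch's end, the free pads hold the 50, 42, 34 and 26 mm punches in that order, each within 12 mm of its pad's centre, foot on the pad (within 6 mm in height), upright within 0.1 rad, at rest and released; the two end punches are upright and within 10 mm of where they began (((horizontal distance between punch58 and pad1 below 0.1 m and horizontal distance between punch18 and pad4 below 0.1 m and horizontal distance between punch50 and pad1 below 0.012 m and z of punch50 in the frame of pad1 between -0.006 and 0.006 m and horizontal distance between punch42 and pad2 below 0.012 m and z of punch42 in the frame of pad2 between -0.006 and 0.006 m and horizontal distance between punch34 and pad3 below 0.012 m and z of punch34 in the frame of pad3 between -0.006 and 0.006 m and horizontal distance between punch26 and pad4 below 0.012 m and z of punch26 in the frame of pad4 between -0.006 and 0.006 m) or (horizontal distance between punch58 and pad4 below 0.1 m and horizontal distance between punch18 and pad1 below 0.1 m and horizontal distance between punch26 and pad1 below 0.012 m and z of punch26 in the frame of pad1 between -0.006 and 0.006 m and horizontal distance between punch34 and pad2 below 0.012 m and z of punch34 in the frame of pad2 between -0.006 and 0.006 m and horizontal distance between punch42 and pad3 below 0.012 m and z of punch42 in the frame of pad3 between -0.006 and 0.006 m and horizontal distance between punch50 and pad4 below 0.012 m and z of punch50 in the frame of pad4 between -0.006 and 0.006 m)) and distance of each of punch58, punch18 from where it was at the start of the episode below 0.01 m and angle between each of punch26, punch34, punch42, punch50, punch58, punch18's own z axis and vertical below 0.1 rad and linear speed of each of punch26, punch34, punch42, punch50, punch58, punch18 below 0.02 m/s and angular speed of each of punch26, punch34, punch42, punch50, punch58, punch18 below 0.2 rad/s); the robot touches nothing.
It fails at once if a punch at an end of the rack (58 or 18 mm) is shifted by more than 15 mm (distance of any of punch58, punch18 from where it was at the start of the episode above 0.015 m).
It fails at once if a punch is knocked over or laid down (leans more than 0.6 rad) (angle between any of punch26, punch34, punch42, punch50, punch58, punch18's own z axis and vertical above 0.6 rad).
It fails at once if a punch is dropped or thrown (faster than 0.6 m/s with no finger on it) ((linear speed of punch26 above 0.6 m/s and contact force between punch26 and the fingers below 0.05 N) or (linear speed of punch34 above 0.6 m/s and contact force between punch34 and the fingers below 0.05 N) or (linear speed of punch42 above 0.6 m/s and contact force between punch42 and the fingers below 0.05 N) or (linear speed of punch50 above 0.6 m/s and contact force between punch50 and the fingers below 0.05 N) or (linear speed of punch58 above 0.6 m/s and contact force between punch58 and the fingers below 0.05 N) or (linear speed of punch18 above 0.6 m/s and contact force between punch18 and the fingers below 0.05 N)).
It also fails if it takes over 96 s, if anything falls off the work surface, if the arm or the gripper's body presses on something with over 40 N, if the wrist force passes 120 N, or if a joint passes its speed limit or range.

## Robot

A 7-joint arm with a two-finger parallel gripper is mounted at the origin on the work surface. World frame = base frame: x ahead of the robot, y to its left, z up, the work surface at z = 0. Lengths are in m, angles in rad, forces in N, time in s.
With the tool pointing down it reaches from about 0.425 to 0.875 m from the base axis. Payload 4.7 kg.
Tool frame: the origin (TCP) lies on the mounting face of the last link; the fingertips stand 182 mm ahead of it and the grasp point (between the pads) lies ahead of it (ctrl.grip_point_offset is the z of the grasp point in the tool frame, in m); z points along the fingers, y is the line along which they close (so a half turn about z gives the same grasp; the last joint's range is limited). The gripper opens to 87 mm and grips with 3 to 60 N. Pads are 19 mm wide; open, the fingers measure 117 mm over their backs; the gripper's body (75 mm by 190 mm) begins 51 mm behind the grasp point.
Start: joints at [-1.187, 0.321, -0.07, 1.45, 0.023, 1.371, -0.057], TCP at [0.235, 0.606, 0.405] pointing down, gripper open.
Joint ranges: [-2.86, 2.86], [-0.3, 2.09], [-1.38, 1.24], [0.06, 2.45], [-1.56, 4.7], [0.09, 2.05], [-2.69, 2.69]. Speed limits (rad/s): [2.57, 2.57, 3.14, 3.14, 3.14, 3.14, 3.14].

## Interface

Orientations are given as a rotation vector (axis times angle).
In Python, from bench import ctrl gives the robot as it stands.
- The arm moves only by the tool tcp_steps, called after ">>>" as name(argument=value, ...) on one line, values as JSON. Schema: {"type":"object","properties":{"plan":{"type":"array","items":{"type":"number"},"minItems":5,"maxItems":100},"grip_n":{"type":"number"},"only":{"type":"string"},"quiet":{"type":"boolean"},"lines":{"type":"string"}},"required":["plan"],"additionalProperties":false}. plan is one flat list of numbers that holds 1 to 20 rows one after another, with no inner brackets; each row has 5 numbers: dx, dy, dz in m, then a turn about the tool's z in rad, then the opening from 0.0 (shut) to 1.0 (fully open); each row is the pose to reach, as a shift and turn from the pose commanded when the call began, along the tool's axes at that moment; what a row does not reach only later rows make up. A row lasts 1/10 s, in which the tool goes at most 0.05 m and 0.15 rad, less where a joint would pass 70% of its speed; a pose out of reach is approached as far as the arm can. The fingers move at their own pace and stop on an object; grip_n is the grip in N (left out, the last holds). Time passes only in rows, so rows that do not move let the fingers close. The tool returns the time, the measured TCP pose, the force, the opening and the grip force at its end. only (a regular expression) keeps the lines of the reply that match it, lines (a string "A,B") keeps lines A to B, and quiet returns only ok. Input that does not fit is refused with a message, and nothing moves.
- ctrl.get_state(): the state, without advancing time (a new reading comes with each control period).
- ctrl.get_image(name): name is "side" or "top" or "wrist"; returns (picture, depth): 400x640x3 uint8, red, green, blue; 400x640 float32, m along the optical axis (not along the pixel's ray), 0 where there is no reading.
- ctrl.camera_model(name): a dict with "vertical_fov" (degrees; the focal length in pixels is half the picture's height over the tangent of half this angle, whatever the lens; pixels are square), "cx", "cy" (the principal point, pixels), "rvec" (rotation vector, rad) and "tvec" (3), from world to camera coordinates, as OpenCV has them; the wrist camera has in their place "hand_eye" (4x4, takes a point from camera to tool coordinates, whose origin is the TCP and whose axes are the flange's). Camera axes: x right, y down, z forward; pixel columns grow to the right and rows downward; lengths in m; the calibration is good to about 2 mm. A picture is of the moment at which its call begins: read the wrist's pose just before it. camera_model takes no time and is no camera call.
- ctrl.close_job(): hands the job in; it is judged then, once.
The state is a dict: "time": time; "joint_positions": joint angles; "qd": joint speeds; "joint_torque": joint torques, N m; "position": TCP position; "tool_rot": TCP orientation; "ft_force": force on the tool from outside, world axes, zero at the start; "torque": the same for the moment, N m; "grip_width": opening from 0.0 (shut) to 1.0 (fully open); "grip_force": force on a finger pad.
Only numpy, scipy, OpenCV 4.12 (cv2) and the standard library are available. Lean on these libraries where they do the work, as an engineer would, in place of code of your own. Each camera call takes 0.05 s, during which the arm holds its last target. There are 200 camera calls.

## Working session

There is one attempt and no reset: what is moved stays moved. The work goes in short steps, Python scripts to look and compute and a tool call to move; the robot and the scene stay as the last step left them, time stands still between calls to the robot, and variables do not carry over. Pictures are saved under pics/ and viewed, at most 14 in all, crops included, and the job is handed in when it is done.

```bash
ls; mkdir -p pics
```

Run:
```python
from bench import ctrl
import cv2, numpy as np
print(ctrl.get_state()); print(ctrl.grip_point_offset)
for n in ["top","side","wrist"]:
    p,d=ctrl.get_image(n); cv2.imwrite(f"pics/{n}0.png",p[:,:,::-1]); np.savez(f"{n}0.npz",p=p,d=d)
    print(n,ctrl.camera_model(n))
```

```text
pics
{'time': 0.0, 'joint_positions': array([-1.18692027,  0.32179608, -0.07011308,  1.45170622,  0.02263765,
        1.37081239, -0.0569061 ]), 'qd': array([-8.39055382e-04, -4.76888256e-04,  8.78274677e-05,  4.57426147e-05,
       -5.99743527e-04, -2.09767560e-03,  3.41560409e-04]), 'joint_torque': array([ 1.97830145e-04, -4.91286027e+01, -4.03871695e-01, -3.12522769e+01,
       -6.39528804e-02,  4.35662933e-02,  1.62494939e-04]), 'position': array([0.23485555, 0.6058496 , 0.40366323]), 'tool_rot': array([-5.77405206e-01, -3.08784193e+00,  3.01740287e-03]), 'ft_force': array([-0.26489184,  0.55678437, -0.49773608]), 'torque': array([-0.02151347,  0.02878448,  0.01548205]), 'grip_force': 0.0, 'grip_width': 1.0010902253811815}
0.1635
top {'vertical_fov': 45.4778596865286, 'cx': 317.1356261574916, 'cy': 194.31570072168975, 'rvec': array([ 2.1637157 , -2.11559765,  0.15298241]), 'tvec': array([-0.00617946,  0.5541372 ,  1.14086167])}
side {'vertical_fov': 54.69463834030926, 'cx': 323.8450713568617, 'cy': 203.5535045702549, 'rvec': array([ 2.25859043, -0.93992644,  0.38268484]), 'tvec': array([-0.40438265,  0.31983521,  0.70265421])}
wrist {'vertical_fov': 65.32651796129186, 'cx': 319.6189802094132, 'cy': 198.93012767723695, 'hand_eye': array([[-7.19301293e-04, -9.53739566e-01, -3.00633202e-01,
         8.31522018e-02],
       [ 9.99999734e-01, -6.48671515e-04, -3.34751489e-04,
        -3.19275789e-04],
       [ 1.24253545e-04, -3.00633363e-01,  9.53739779e-01,
         2.22254222e-02],
       [ 0.00000000e+00,  0.00000000e+00,  0.00000000e+00,
         1.00000000e+00]])}
```

View pics/top0.png

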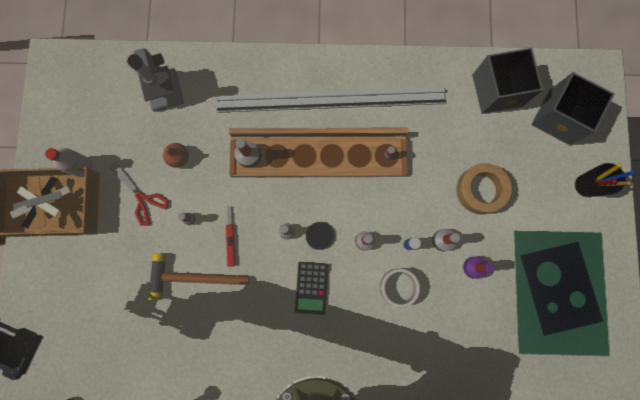

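View pics/side0.png

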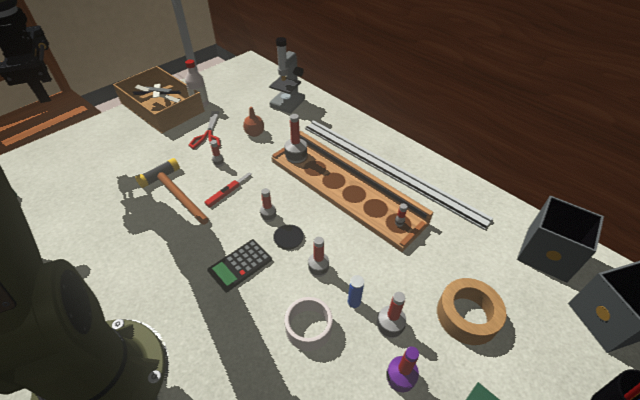

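The top view has image up = +x and left = +y. The rack holds the largest punch at its left (+y) end, near (247,152), and the smallest at (391,152). The loose punches stand at about (447,238) for the 50, (367,240) for the 42, (287,231) for the 34 and (188,217) for the 26. The purple look-alike is at (480,267) and a blue battery lies next to the 50. The side view agrees.

Create h.py:
```python
import numpy as np, cv2
from bench import ctrl
from scipy.spatial.transform import Rotation as R
from scipy.optimize import least_squares
def cam(name,st=None):
    m=ctrl.camera_model(name); f=200/np.tan(np.radians(m["vertical_fov"]/2))
    if name=="wrist":
        T=np.eye(4);T[:3,:3]=R.from_rotvec(st["tool_rot"]).as_matrix();T[:3,3]=st["position"]
        T=T@m["hand_eye"]; Rw,c=T[:3,:3],T[:3,3]
    else:
        Rc=R.from_rotvec(m["rvec"]).as_matrix(); Rw,c=Rc.T,-Rc.T@m["tvec"]
    return f,m["cx"],m["cy"],Rw,c
def dirs(c,uv):
    uv=np.atleast_2d(uv); d=np.c_[(uv[:,0]-c[1])/c[0],(uv[:,1]-c[2])/c[0],np.ones(len(uv))]
    return d@c[3].T
def plane(c,uv,z):
    d=dirs(c,uv); return c[4]+d*((z-c[4][2])/d[:,2])[:,None]
def cloud(c,d):
    v,u=np.indices(d.shape); uv=np.c_[u.ravel(),v.ravel()]
    return (c[4]+dirs(c,uv)*d.ravel()[:,None]).reshape(*d.shape,3)
def proj(c,P):
    q=(np.atleast_2d(P)-c[4])@c[3]; return q[:,:2]/q[:,2:]*c[0]+[c[1],c[2]]
def redmask(p):
    h=cv2.cvtColor(p,cv2.COLOR_RGB2HSV); return ((h[...,0]<8)|(h[...,0]>172))&(h[...,1]>90)&(h[...,2]>40)
def circ(xy,r):
    return least_squares(lambda q:np.hypot(*(xy-q).T)-r,xy.mean(0),loss="soft_l1",f_scale=.001)
```

Run:
```python
from h import *
ims={n:np.load(n+"0.npz") for n in ["top","side"]}
C={n:cam(n) for n in ims}
X={n:cloud(C[n],ims[n]["d"]) for n in ims}
for n in X: print(n,C[n][4],"table z",np.median(X[n][150:300:,250:400,2]))
S={"58":((247,152),.0115),"18":((391,152),.009),"50":((447,238),.011),"42":((367,240),.0105),"34":((287,231),.010),"26":((188,217),.0095)}
for k,(uv,r) in S.items():
    g=X["top"][uv[1]-3:uv[1]+4,uv[0]-3:uv[0]+4].reshape(-1,3); 
    c0=np.median(g,0)[:2]
    out=[]
    for n in X:
        P=X[n].reshape(-1,3); ok=ims[n]["d"].ravel()>0
        P=P[ok&(np.hypot(*(P[:,:2]-c0).T)<.05)&(P[:,2]>.008)]
        H=int(k)*1.75e-3+.0345+(.02 if k in("58","18") else 0)
        q=P[(P[:,2]<H-.005)&(P[:,2]>H-.6*(H-.01)+0.008)]; 
        q=P[(P[:,2]<H-.005)&(P[:,2]>H-.028)]
        z=np.percentile(P[:,2],98)
        f=circ(q[:,:2],r); out.append((n,len(q),f.x.round(4),round(np.sqrt(np.mean(f.fun**2)),4),"ztop",round(z,4),"exp",round(H,4)))
    print(k,c0.round(3),out, round(np.hypot(*out[0][2]),3))
p=ims["top"]["p"]; h=cv2.cvtColor(p,cv2.COLOR_RGB2HSV)
print([h[154,u].tolist() for u in (305,332,360,318,346)])
d=ims["top"]["d"];print("rack z",[X["top"][v,u].round(4).tolist() for u,v in((318,165),(305,155),(332,155),(346,165),(232,172),(405,172))])
```

```text
top [ 0.37716362 -0.00465185  1.21094902] table z 0.0012213030343433129
side [ 0.10869528 -0.44157843  0.7434626 ] table z 0.002034162991370436
58 [0.643 0.175] [('top', 37, array([0.6518, 0.1828]), np.float64(0.0009), 'ztop', np.float64(0.1564), 'exp', 0.156), ('side', 65, array([0.6524, 0.1853]), np.float64(0.0011), 'ztop', np.float64(0.1567), 'exp', 0.156)] 0.677
18 [ 0.657 -0.171] [('top', 23, array([ 0.6609, -0.1712]), np.float64(0.0012), 'ztop', np.float64(0.0855), 'exp', 0.086), ('side', 55, array([ 0.662 , -0.1682]), np.float64(0.0008), 'ztop', np.float64(0.0862), 'exp', 0.086)] 0.683
50 [ 0.449 -0.301] [('top', 32, array([ 0.4498, -0.3108]), np.float64(0.0007), 'ztop', np.float64(0.1242), 'exp', 0.122), ('side', 89, array([ 0.4505, -0.3085]), np.float64(0.0006), 'ztop', np.float64(0.1235), 'exp', 0.122)] 0.547
42 [ 0.44  -0.111] [('top', 14, array([ 0.444, -0.114]), np.float64(0.0017), 'ztop', np.float64(0.1107), 'exp', 0.108), ('side', 76, array([ 0.4444, -0.1117]), np.float64(0.0007), 'ztop', np.float64(0.1094), 'exp', 0.108)] 0.458
34 [0.458 0.075] [('top', 11, array([0.4633, 0.0803]), np.float64(0.0003), 'ztop', np.float64(0.0961), 'exp', 0.094), ('side', 61, array([0.464 , 0.0833]), np.float64(0.0009), 'ztop', np.float64(0.0956), 'exp', 0.094)] 0.47
26 [0.489 0.32 ] [('top', 27, array([0.4891, 0.3287]), np.float64(0.0006), 'ztop', np.float64(0.0825), 'exp', 0.08), ('side', 54, array([0.49  , 0.3314]), np.float64(0.0013), 'ztop', np.float64(0.0814), 'exp', 0.08)] 0.589
[[13, 138, 87], [12, 135, 87], [13, 138, 87], [15, 123, 147], [15, 125, 139]]
rack z [[0.6329, 0.006, 0.0206], [0.6583, 0.0398, 0.0202], [0.6594, -0.0291, 0.0217], [0.6343, -0.0652, 0.0212], [0.6086, 0.223, 0.0274], [0.6182, -0.2141, 0.0269]]
```

Run:
```python
import cv2
a=cv2.imread("pics/top0.png")[120:260,170:500]; b=cv2.imread("pics/side0.png")[100:400,180:440]
cv2.imwrite("pics/c1.png",cv2.resize(a,None,fx=2.4,fy=2.4,interpolation=cv2.INTER_CUBIC))
```

```text
(no output)
```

View pics/c1.png

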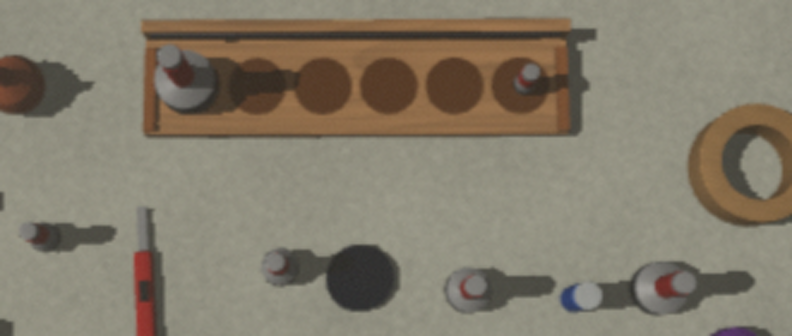

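The crop shows four free pads at crop x ≈ 257, 322, 388 and 455, which is about 277, 304, 332 and 360 in the full image. Punch heights agree with the text. Next I'll get the pad centres from two views and work out the first move.

Add to h.py:
```python
def go(x,y,z,az=0.):
    """shift (tool axes) bringing grasp point to xyz with tool y at azimuth az"""
    s=ctrl.get_state(); M=R.from_rotvec(s["tool_rot"]).as_matrix()
    g=s["position"]+M[:,2]*ctrl.grip_point_offset
    a=np.arctan2(M[1,1],M[0,1])
    print("t",round(s["time"],2),"grip",g.round(4),"az",a.round(3),"shift",(M.T@(np.array([x,y,z])-g)).round(4),"turn",round(a-az,3),"w",round(s["grip_width"],3),"tilt",M[2].round(3))
```

Run:
```python
from h import *
for n in ["top","side"]:
    im=np.load(n+"0.npz"); c=cam(n); p=im["p"]; hs=cv2.cvtColor(p,cv2.COLOR_RGB2HSV)
    m=((hs[...,0]<20)&(hs[...,1]>100)&(hs[...,2]<110)).astype(np.uint8)
    X=cloud(c,im["d"]); m[(abs(X[...,2]-.021)>.008)|(X[...,0]<.6)|(X[...,0]>.70)|(abs(X[...,1])>.14)]=0
    cs,_=cv2.findContours(m,cv2.RETR_EXTERNAL,cv2.CHAIN_APPROX_NONE)
    for k in cs:
        if cv2.contourArea(k)<60: continue
        P=plane(c,k[:,0].astype(float),.02)[:,:2].astype(np.float32); (e,r)=cv2.minEnclosingCircle(P)
        print(n,np.array(e).round(4),"r",round(r,4),"z",X[m.astype(bool)&(np.hypot(X[...,0]-e[0],X[...,1]-e[1])<.03)][:,2].mean().round(4))
go(.4895,.330,.22)
```

```text
top [ 0.661  -0.0983] r 0.0303 z 0.0205
top [ 0.6599 -0.0278] r 0.0305 z 0.0205
top [0.6472 0.0765] r 0.0651 z 0.0203
t 0.15 grip [0.2348 0.6057 0.2404] az 1.201 shift [-0.3371 -0.165   0.0207] turn 1.201 w 1.004 tilt [-0.    -0.001 -1.   ]
```

>>> tcp_steps(plan=[-0.3371,-0.165,0.02,1.201,0.6,-0.3371,-0.165,0.02,1.201,0.6,-0.3371,-0.165,0.02,1.201,0.6,-0.3371,-0.165,0.02,1.201,0.6,-0.3371,-0.165,0.02,1.201,0.6,-0.3371,-0.165,0.02,1.201,0.6,-0.3371,-0.165,0.02,1.201,0.6,-0.3371,-0.165,0.02,1.201,0.6,-0.3371,-0.165,0.02,1.201,0.6,-0.3371,-0.165,0.02,1.201,0.6,-0.3371,-0.165,0.02,1.201,0.6,-0.3371,-0.165,0.02,1.201,0.6], grip_n=15)

```text
time: 1.35
position: [0.4885, 0.332, 0.3847]
tool_rot: [-2.217, -2.225, 0.0]
ft_force: [0.1, 0.6, -0.5]
grip_width: 0.601
grip_force: 0.0
```

Add to h.py:
```python
def wrist(name):
    s=ctrl.get_state(); p,d=ctrl.get_image("wrist"); c=cam("wrist",s)
    cv2.imwrite(f"pics/{name}.png",p[:,:,::-1]); return p,d,c,cloud(c,d)
def shank(p,d,X,c0,ztop,r):
    P=X.reshape(-1,3)[d.ravel()>0]; P=P[(np.hypot(*(P[:,:2]-c0).T)<.03)&(P[:,2]>ztop-.03)]
    q=P[P[:,2]<ztop-.005]; t=P[P[:,2]>ztop-.003]
    if len(q)>5: print("side fit",circ(q[:,:2],r).x.round(4),len(q))
    if len(t)>5: print("top disc",((t.max(0)+t.min(0))/2).round(4),"size",np.ptp(t,axis=0).round(4),"z",np.median(t[:,2]).round(4))
```

Run:
```python
from h import *
p,d,c,X=wrist("w1"); shank(p,d,X,[.4895,.33],.08,.0095)
go(.4895,.330,.06)
```

```text
side fit [0.4896 0.3315] 131
top disc [0.4894 0.3409 0.1966] size [0.0597 0.0382 0.2391] z 0.3047
t 1.4 grip [0.4885 0.3319 0.2212] az 0.003 shift [-0.002   0.001   0.1612] turn 0.003 w 0.601 tilt [ 0. -0. -1.]
```

View pics/w1.png

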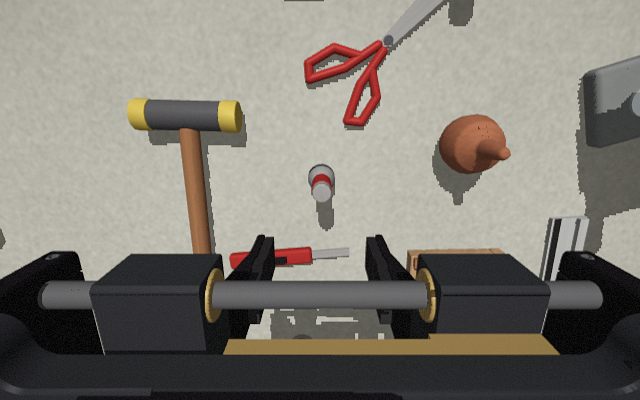

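The wrist picture shows the 26 mm punch at (321,185), centred between the fingers, with nothing in the way. It agrees with the fixed cameras to 1–2 mm. I'll descend and grip.

>>> tcp_steps(plan=[-0.001,0.001,0.05,0.003,0.6,-0.001,0.001,0.1,0.003,0.6,-0.001,0.001,0.135,0.003,0.6,-0.001,0.001,0.161,0.003,0.6,-0.001,0.001,0.161,0.003,0.6,-0.001,0.001,0.161,0.003,0.0,-0.001,0.001,0.161,0.003,0.0,-0.001,0.001,0.161,0.003,0.0,-0.001,0.001,0.161,0.003,0.0,-0.001,0.001,0.161,0.003,0.0,-0.001,0.001,0.161,0.003,0.0], grip_n=20)

```text
time: 2.5
position: [0.4908, 0.3296, 0.2245]
tool_rot: [-2.225, -2.218, -0.002]
ft_force: [-0.3, 0.3, 1.5]
grip_width: 0.208
grip_force: 20.0
```

Run:
```python
from h import *
go(.661,-.098,.24)
```

```text
t 2.5 grip [0.4909 0.3297 0.061 ] az -0.003 shift [-0.427   0.1715 -0.1792] turn -0.003 w 0.208 tilt [ 0.001  0.001 -1.   ]
```

>>> tcp_steps(plan=[0,0,-0.03,0,0,0,0,-0.08,0,0,0,0,-0.13,0,0,-0.02,0.01,-0.17,0,0,-0.06,0.03,-0.18,0,0,-0.1,0.04,-0.18,0,0,-0.14,0.055,-0.18,0,0,-0.18,0.07,-0.18,0,0,-0.22,0.09,-0.18,0,0,-0.26,0.11,-0.18,0,0,-0.3,0.125,-0.18,0,0,-0.34,0.14,-0.18,0,0,-0.38,0.16,-0.18,0,0,-0.41,0.17,-0.18,0,0,-0.427,0.1715,-0.18,0,0,-0.427,0.1715,-0.18,0,0,-0.427,0.1715,-0.18,0,0])

```text
time: 4.2
position: [0.6606, -0.0966, 0.4035]
tool_rot: [-2.222, -2.218, -0.001]
ft_force: [-0.6, 0.7, -2.4]
grip_width: 0.21
grip_force: 20.0
```

Run:
```python
from h import *
p,d,c,X=wrist("w2"); np.savez("w2.npz",p=p,d=d,X=X)
go(.661,-.098,.082)
```

```text
t 4.25 grip [ 0.6607 -0.0951  0.24  ] az -0.0 shift [-0.0032  0.0004  0.158 ] turn -0.0 w 0.205 tilt [ 0.002 -0.001 -1.   ]
```

View pics/w2.png

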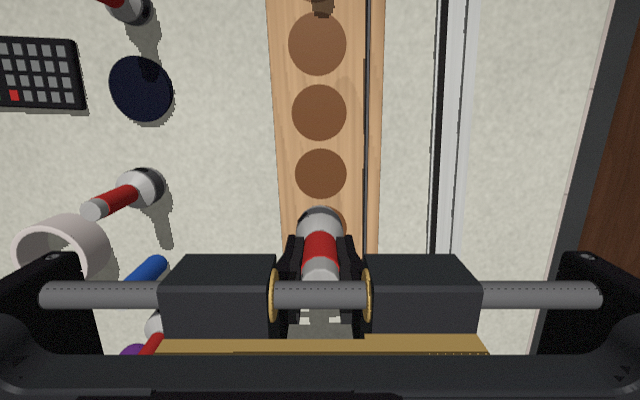

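The punch hangs upright over pad 4, and the free pads 3, 2 and 1 are at (320,173), (319,112) and (316,43). I'll measure the pads from here.

Run:
```python
from h import *
im=np.load("w2.npz"); s=ctrl.get_state(); c=cam("wrist",s); p=im["p"]; X=im["X"]
hs=cv2.cvtColor(p,cv2.COLOR_RGB2HSV); print([hs[v,u].tolist() for u,v in((320,173),(319,112),(316,43),(320,142))])
v=(int(hs[173,320,2])+int(hs[142,320,2]))//2
m=((hs[...,2]<v)&(hs[...,0]<20)&(hs[...,1]>80)&(abs(X[...,2]-.02)<.012)).astype(np.uint8)
cs,_=cv2.findContours(m,cv2.RETR_EXTERNAL,cv2.CHAIN_APPROX_NONE)
for k in cs:
    if cv2.contourArea(k)<300: continue
    P=plane(c,k[:,0].astype(float),.02)[:,:2]; f=circ(P,.031)
    print(f.x.round(4),np.sqrt(np.mean(f.fun**2)).round(4),X[m.astype(bool)&(np.hypot(X[...,0]-f.x[0],X[...,1]-f.x[1])<.025)][:,2].mean().round(4))
# held punch: red sleeve axis & foot
go(.661,-.098,.082)
```

```text
[[13, 143, 118], [11, 143, 121], [12, 123, 129], [16, 96, 194]]
[ 0.6611 -0.0948] 0.001 0.0182
[ 0.6593 -0.025 ] 0.001 0.0182
[0.6577 0.0463] 0.0041 0.0182
t 4.25 grip [ 0.6607 -0.0951  0.24  ] az -0.0 shift [-0.0032  0.0004  0.158 ] turn -0.0 w 0.205 tilt [ 0.002 -0.001 -1.   ]
```

>>> tcp_steps(plan=[0,0,0.04,0,0,0,0,0.08,0,0,0,0,0.12,0,0,0,0,0.14,0,0,0,0,0.15,0,0,0,0,0.155,0,0,0,0,0.158,0,0,0,0,0.158,0,0,0,0,0.158,0,0])

```text
time: 5.15
position: [0.6614, -0.0981, 0.2472]
tool_rot: [2.223, 2.217, 0.003]
ft_force: [-0.3, -0.2, -1.2]
grip_width: 0.206
grip_force: 20.0
```

Run:
```python
from h import *
go(.661,-.096,.0815); print(ctrl.get_state()["ft_force"])
```

```text
t 5.15 grip [ 0.6617 -0.0981  0.0837] az -0.003 shift [ 0.0021 -0.0007  0.0022] turn -0.003 w 0.206 tilt [ 0.     0.002 -1.   ]
[-0.30378096 -0.18338014 -1.18096592]
```

>>> tcp_steps(plan=[0,0,0.001,0,0,0,0,0.002,0,0,0,0,0.002,0,0,0,0,0.002,0,0])

```text
time: 5.55
position: [0.6611, -0.0983, 0.2446]
tool_rot: [2.224, 2.217, 0.001]
ft_force: [-0.2, 0.6, 3.2]
grip_width: 0.209
grip_force: 20.0
```

Run:
```python
from h import *
go(.661,-.096,.0815)
```

```text
t 5.55 grip [ 0.6613 -0.0982  0.0811] az -0.003 shift [ 0.0022 -0.0003 -0.0004] turn -0.003 w 0.209 tilt [ 0.     0.001 -1.   ]
```

>>> tcp_steps(plan=[0,0,0,0,0.6,0,0,0,0,0.6,0,0,0,0,0.6,0,0,-0.02,0,0.6,0,0,-0.06,0,0.6,0,0,-0.11,0,0.6,0,0,-0.16,0,0.6,0.02,-0.02,-0.16,0,0.6,0.05,-0.055,-0.16,0,0.6,0.08,-0.09,-0.16,0,0.6,0.11,-0.12,-0.16,0,0.6,0.14,-0.15,-0.16,0,0.6,0.17,-0.185,-0.16,0,0.6,0.18,-0.197,-0.16,0,0.6,0.18,-0.197,-0.16,0,0.6,0.18,-0.197,-0.16,0,0.6])

```text
time: 7.15
position: [0.4646, 0.082, 0.404]
tool_rot: [2.224, 2.218, 0.001]
ft_force: [0.8, -0.5, -0.3]
grip_width: 0.595
grip_force: 0.0
```

Run:
```python
from h import *
p,d,c,X=wrist("w3"); shank(p,d,X,[.464,.082],.094,.010)
go(.464,.082,.072)
```

```text
side fit [0.4634 0.0834] 133
top disc [0.464  0.0919 0.2132] size [0.0598 0.0402 0.2444] z 0.3246
t 7.2 grip [0.4652 0.0815 0.2404] az -0.004 shift [ 0.0006 -0.0013  0.1684] turn -0.004 w 0.592 tilt [-0.     0.001 -1.   ]
```

View pics/w3.png

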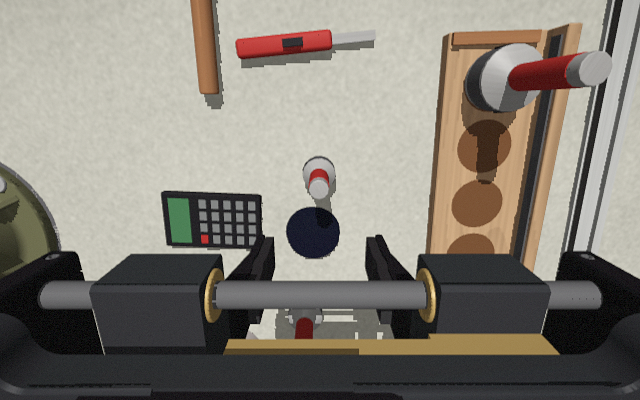

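The 34 mm punch stands at (318,178), centred between the fingers. The black disc near it is flat and out of the way. Gripping it now.

>>> tcp_steps(plan=[0.001,-0.001,0.05,-0.004,0.6,0.001,-0.001,0.1,-0.004,0.6,0.001,-0.001,0.14,-0.004,0.6,0.001,-0.001,0.168,-0.004,0.6,0.001,-0.001,0.168,-0.004,0.6,0.001,-0.001,0.168,-0.004,0.0,0.001,-0.001,0.168,-0.004,0.0,0.001,-0.001,0.168,-0.004,0.0,0.001,-0.001,0.168,-0.004,0.0,0.001,-0.001,0.168,-0.004,0.0,0.001,-0.001,0.168,-0.004,0.0], grip_n=25)

```text
time: 8.3
position: [0.4637, 0.0836, 0.2366]
tool_rot: [2.22, 2.222, 0.002]
ft_force: [-1.0, 0.7, 4.3]
grip_width: 0.217
grip_force: 25.0
```

Run:
```python
from h import *
go(.6595,-.027,.24)
```

```text
t 8.3 grip [0.464  0.0837 0.0731] az 0.001 shift [-0.1108  0.1956 -0.1667] turn 0.001 w 0.217 tilt [ 0.001  0.001 -1.   ]
```

>>> tcp_steps(plan=[0,0,-0.03,0,0,0,0,-0.08,0,0,0,0,-0.13,0,0,-0.01,0.02,-0.16,0,0,-0.03,0.05,-0.17,0,0,-0.05,0.085,-0.17,0,0,-0.07,0.12,-0.17,0,0,-0.09,0.155,-0.17,0,0,-0.105,0.185,-0.17,0,0,-0.1105,0.1955,-0.16,0,0,-0.1105,0.1955,-0.13,0,0,-0.1105,0.1955,-0.1,0,0,-0.1105,0.1955,-0.07,0,0,-0.1105,0.1955,-0.045,0,0,-0.1105,0.1955,-0.03,0,0,-0.1105,0.1955,-0.025,0,0,-0.1105,0.1955,-0.022,0,0,-0.1105,0.1955,-0.022,0,0,-0.1105,0.1955,-0.022,0,0])

```text
time: 10.2
position: [0.6595, -0.0269, 0.2592]
tool_rot: [2.219, 2.222, 0.003]
ft_force: [0.0, -0.2, -2.1]
grip_width: 0.219
grip_force: 25.0
```

Run:
```python
from h import *
p,d,c,X=wrist("w4")
go(.6595,-.027,.092)
```

```text
t 10.25 grip [ 0.6599 -0.0269  0.0956] az 0.001 shift [-0.0001 -0.0004  0.0036] turn 0.001 w 0.22 tilt [ 0.     0.002 -1.   ]
```

View pics/w4.png

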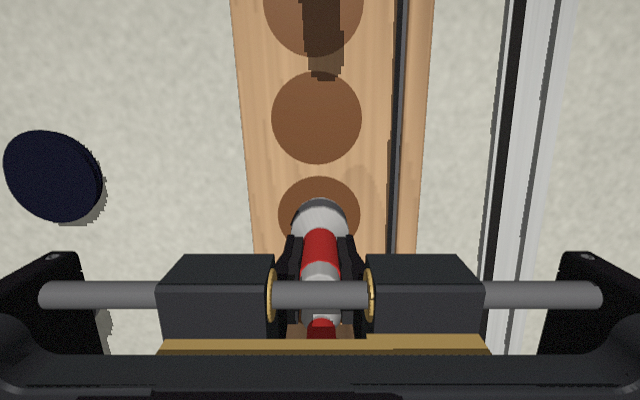

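The punch is centred on pad 3 at (320,215) and almost touching it. I'll lower it the last millimetres.

>>> tcp_steps(plan=[0,0,0.001,0,0,0,0,0.002,0,0,0,0,0.003,0,0,0,0,0.003,0,0,0,0,0.003,0,0])

```text
time: 10.75
position: [0.6593, -0.027, 0.2566]
tool_rot: [2.22, 2.222, 0.002]
ft_force: [-2.4, 0.1, 7.6]
grip_width: 0.218
grip_force: 25.0
```

Run:
```python
from h import *
go(.444,-.113,.24)
```

```text
t 10.75 grip [ 0.6596 -0.0269  0.0931] az 0.001 shift [-0.0858 -0.2154 -0.1473] turn 0.001 w 0.218 tilt [ 0.001  0.001 -1.   ]
```

>>> tcp_steps(plan=[0,0,0,0,0.6,0,0,0,0,0.6,0,0,0,0,0.6,0,0,-0.02,0,0.6,0,0,-0.06,0,0.6,0,0,-0.11,0,0.6,0,0,-0.16,0,0.6,-0.01,-0.03,-0.16,0,0.6,-0.025,-0.07,-0.16,0,0.6,-0.04,-0.11,-0.16,0,0.6,-0.06,-0.15,-0.16,0,0.6,-0.075,-0.19,-0.16,0,0.6,-0.086,-0.2154,-0.16,0,0.6,-0.086,-0.2154,-0.16,0,0.6,-0.086,-0.2154,-0.16,0,0.6])

```text
time: 12.25
position: [0.4436, -0.1132, 0.4151]
tool_rot: [2.221, 2.222, 0.004]
ft_force: [0.1, 0.1, 0.4]
grip_width: 0.601
grip_force: 0.0
```

Run:
```python
from h import *
p,d,c,X=wrist("w5"); shank(p,d,X,[.444,-.112],.108,.0105)
go(.444,-.112,.085)
```

```text
side fit [ 0.4439 -0.1117] 148
top disc [ 0.4441 -0.1027  0.2259] size [0.0597 0.0414 0.2418] z 0.3357
t 12.3 grip [ 0.4445 -0.1126  0.2515] az 0.001 shift [ 0.0005 -0.0007  0.1665] turn 0.001 w 0.597 tilt [ 0.     0.001 -1.   ]
```

View pics/w5.png

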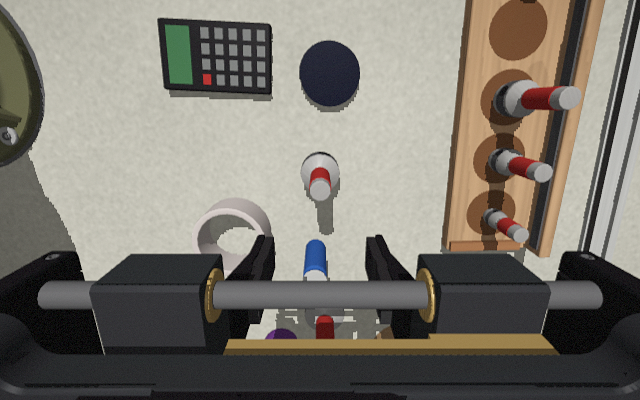

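The 34 and 26 mm punches stand upright on pads 3 and 4, at (515,98) and (500,162). The 42 mm punch is centred at (319,175). Gripping it now.

>>> tcp_steps(plan=[0.001,-0.001,0.05,0,0.6,0.001,-0.001,0.1,0,0.6,0.001,-0.001,0.14,0,0.6,0.001,-0.001,0.166,0,0.6,0.001,-0.001,0.166,0,0.6,0.001,-0.001,0.166,0,0.0,0.001,-0.001,0.166,0,0.0,0.001,-0.001,0.166,0,0.0,0.001,-0.001,0.166,0,0.0,0.001,-0.001,0.166,0,0.0,0.001,-0.001,0.166,0,0.0], grip_n=30)

```text
time: 13.4
position: [0.4432, -0.1121, 0.2495]
tool_rot: [2.219, 2.222, 0.003]
ft_force: [1.0, -0.2, 2.6]
grip_width: 0.232
grip_force: 30.0
```

Run:
```python
from h import *
go(.658,.043,.24)
```

```text
t 13.4 grip [ 0.4435 -0.112   0.086 ] az 0.001 shift [ 0.1548  0.215  -0.1535] turn 0.001 w 0.232 tilt [ 0.     0.002 -1.   ]
```

>>> tcp_steps(plan=[0,0,-0.03,0,0,0,0,-0.08,0,0,0,0,-0.13,0,0,0.015,0.02,-0.16,0,0,0.04,0.055,-0.17,0,0,0.065,0.09,-0.17,0,0,0.09,0.125,-0.17,0,0,0.115,0.16,-0.17,0,0,0.14,0.195,-0.17,0,0,0.1548,0.215,-0.16,0,0,0.1548,0.215,-0.13,0,0,0.1548,0.215,-0.1,0,0,0.1548,0.215,-0.07,0,0,0.1548,0.215,-0.045,0,0,0.1548,0.215,-0.03,0,0,0.1548,0.215,-0.025,0,0,0.1548,0.215,-0.022,0,0,0.1548,0.215,-0.022,0,0,0.1548,0.215,-0.022,0,0])

```text
time: 15.3
position: [0.6581, 0.0429, 0.2722]
tool_rot: [2.219, 2.222, 0.003]
ft_force: [0.2, -0.7, -4.1]
grip_width: 0.235
grip_force: 30.0
```

Run:
```python
from h import *
p,d,c,X=wrist("w6")
go(.658,.043,.105)
```

```text
t 15.35 grip [0.6584 0.043  0.1087] az 0.001 shift [ 0.     -0.0004  0.0037] turn 0.001 w 0.23 tilt [ 0.     0.002 -1.   ]
```

View pics/w6.png

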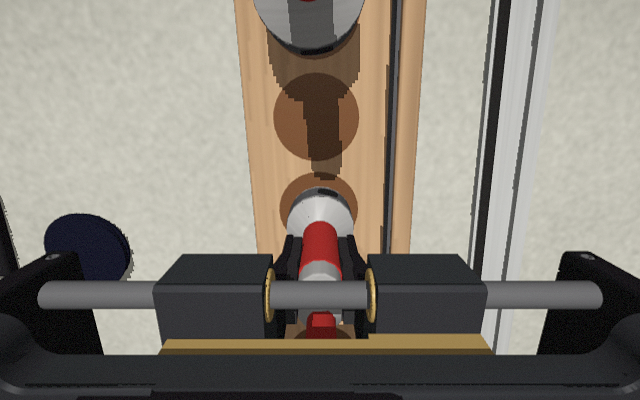

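The punch is centred on pad 2, and pad 1 is clear at (316,116). I'll lower it and measure pad 1 from this view.

Run:
```python
from h import *
s=ctrl.get_state(); c=cam("wrist",s); print(plane(c,[[316,73],[316,160],[274,116],[359,116]],.02).round(4))
```

```text
[[0.6558 0.1438 0.02  ]
 [0.6556 0.0836 0.02  ]
 [0.6258 0.1153 0.02  ]
 [0.6864 0.1153 0.02  ]]
```

>>> tcp_steps(plan=[0,0,0.001,0,0,0,0,0.002,0,0,0,0,0.003,0,0,0,0,0.003,0,0,0,0,0.003,0,0])

```text
time: 15.85
position: [0.6579, 0.0429, 0.2695]
tool_rot: [2.22, 2.222, 0.003]
ft_force: [-2.0, 0.2, 6.9]
grip_width: 0.23
grip_force: 30.0
```

Run:
```python
from h import *
go(.450,-.309,.27)
```

```text
t 15.85 grip [0.6582 0.043  0.106 ] az 0.001 shift [-0.3517 -0.2083 -0.1646] turn 0.001 w 0.23 tilt [ 0.001  0.002 -1.   ]
```

>>> tcp_steps(plan=[0,0,0,0,0.6,0,0,0,0,0.6,0,0,0,0,0.6,0,0,-0.02,0,0.6,0,0,-0.06,0,0.6,0,0,-0.11,0,0.6,0,0,-0.16,0,0.6,-0.03,-0.02,-0.165,0,0.6,-0.07,-0.04,-0.165,0,0.6,-0.11,-0.065,-0.165,0,0.6,-0.15,-0.09,-0.165,0,0.6,-0.19,-0.11,-0.165,0,0.6,-0.23,-0.135,-0.165,0,0.6,-0.27,-0.16,-0.165,0,0.6,-0.31,-0.185,-0.165,0,0.6,-0.34,-0.2,-0.165,0,0.6,-0.3517,-0.2083,-0.165,0,0.6,-0.3517,-0.2083,-0.165,0,0.6,-0.3517,-0.2083,-0.165,0,0.6])

```text
time: 17.75
position: [0.4507, -0.3074, 0.4325]
tool_rot: [-2.218, -2.224, -0.002]
ft_force: [-0.3, 0.5, -1.3]
grip_width: 0.599
grip_force: 0.0
```

Run:
```python
from h import *
p,d,c,X=wrist("w7"); shank(p,d,X,[.450,-.309],.122,.011)
go(.45,-.309,.1)
```

```text
side fit [ 0.4503 -0.3083] 148
top disc [ 0.45   -0.2986  0.2415] size [0.0597 0.0392 0.2451] z 0.3529
t 17.8 grip [ 0.4511 -0.3067  0.269 ] az 0.004 shift [-0.0025 -0.0012  0.169 ] turn 0.004 w 0.603 tilt [ 0.001  0.    -1.   ]
```

View pics/w7.png

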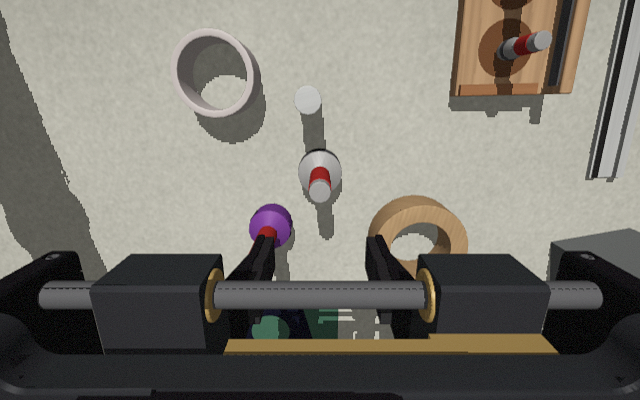

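The 50 mm punch is centred at (320,178). The purple look-alike at (270,225) is about 9 cm to the side in y and shorter than the body's clearance. Gripping the 50 now.

>>> tcp_steps(plan=[-0.0015,-0.001,0.05,0,0.6,-0.0015,-0.001,0.1,0,0.6,-0.0015,-0.001,0.14,0,0.6,-0.0015,-0.001,0.168,0,0.6,-0.0015,-0.001,0.168,0,0.6,-0.0015,-0.001,0.168,0,0.0,-0.0015,-0.001,0.168,0,0.0,-0.0015,-0.001,0.168,0,0.0,-0.0015,-0.001,0.168,0,0.0,-0.0015,-0.001,0.168,0,0.0,-0.0015,-0.001,0.168,0,0.0], grip_n=35)

```text
time: 18.9
position: [0.4493, -0.3106, 0.2657]
tool_rot: [2.219, 2.221, 0.002]
ft_force: [1.6, 0.1, 2.5]
grip_width: 0.243
grip_force: 35.0
```

Run:
```python
from h import *
go(.656,.1125,.26)
```

```text
t 18.9 grip [ 0.4497 -0.3107  0.1022] az 0.001 shift [ 0.4229  0.2072 -0.1575] turn 0.001 w 0.243 tilt [-0.001  0.003 -1.   ]
```

>>> tcp_steps(plan=[0,0,-0.03,0,0,0,0,-0.08,0,0,0,0,-0.13,0,0,0.03,0.015,-0.16,0,0,0.07,0.035,-0.17,0,0,0.11,0.055,-0.17,0,0,0.15,0.075,-0.17,0,0,0.19,0.095,-0.17,0,0,0.23,0.115,-0.17,0,0,0.27,0.135,-0.17,0,0,0.31,0.155,-0.17,0,0,0.35,0.175,-0.17,0,0,0.385,0.19,-0.17,0,0,0.41,0.203,-0.17,0,0,0.423,0.207,-0.17,0,0,0.423,0.207,-0.17,0,0,0.423,0.207,-0.14,0,0,0.423,0.207,-0.12,0,0,0.423,0.207,-0.12,0,0])

```text
time: 20.8
position: [0.6535, 0.1099, 0.381]
tool_rot: [-2.222, -2.216, 0.012]
ft_force: [-0.6, 0.4, -5.5]
grip_width: 0.243
grip_force: 35.0
```

Run:
```python
from h import *
p,d,c,X=wrist("w8"); go(.656,.1135,.12)
```

```text
t 20.85 grip [0.6535 0.11   0.2198] az -0.002 shift [0.0037 0.0029 0.0998] turn -0.002 w 0.244 tilt [-0.002 -0.004 -1.   ]
```

View pics/w8.png

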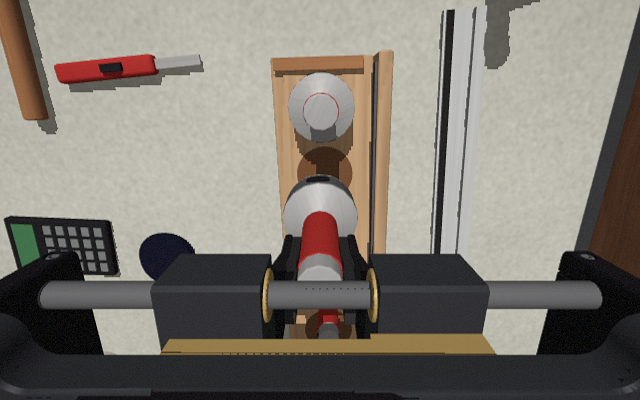

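The 50 mm punch hangs over pad 1, slightly off in x because the arm is still settling. I'll correct that and come down to about 20 mm above the pad.

>>> tcp_steps(plan=[0,0,0,0,0,0,0,0.03,0,0,0,0,0.06,0,0,0,0,0.08,0,0,0,0,0.08,0,0,0,0,0.08,0,0])

```text
time: 21.45
position: [0.6558, 0.1124, 0.3066]
tool_rot: [2.22, 2.221, 0.003]
ft_force: [-0.3, 0.4, -3.8]
grip_width: 0.24
grip_force: 35.0
```

Run:
```python
from h import *
go(.656,.1135,.122)
p,d,c,X=wrist("w9"); go(.656,.1135,.122)
```

```text
t 21.45 grip [0.6561 0.1124 0.1431] az 0.001 shift [ 0.0011 -0.0002  0.0211] turn 0.001 w 0.24 tilt [ 0.     0.002 -1.   ]
t 21.5 grip [0.6568 0.1126 0.1439] az 0.001 shift [ 0.0009 -0.0008  0.0219] turn 0.001 w 0.243 tilt [ 0.001  0.004 -1.   ]
```

View pics/w9.png

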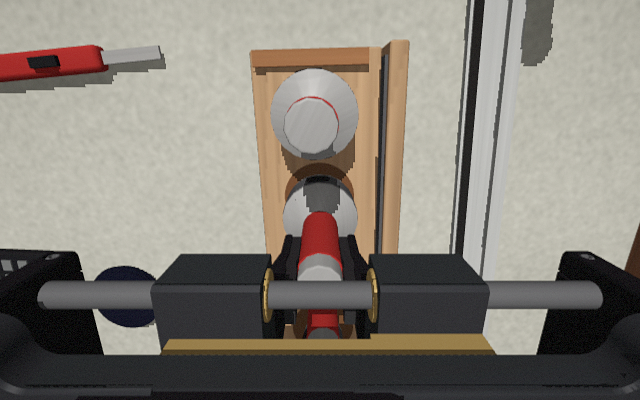

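The punch is lined up on pad 1 and clear of the 58 mm punch. Lowering gently.

>>> tcp_steps(plan=[0.001,0,0.008,0,0,0.001,0,0.014,0,0,0.001,0,0.017,0,0,0.001,0,0.019,0,0,0.001,0,0.02,0,0,0.001,0,0.021,0,0,0.001,0,0.021,0,0,0.001,0,0.021,0,0])

```text
time: 22.3
position: [0.6552, 0.1135, 0.2857]
tool_rot: [-2.22, -2.222, -0.001]
ft_force: [-4.0, -1.1, 5.4]
grip_width: 0.242
grip_force: 35.0
```

Contact at +5 N. Releasing, rising and backing away to check.

>>> tcp_steps(plan=[0,0,0,0,0.6,0,0,0,0,0.6,0,0,0,0,0.6,0,0,-0.02,0,0.6,0,0,-0.06,0,0.6,0,0,-0.11,0,0.6,0,0,-0.15,0,0.6,0,-0.04,-0.15,0,0.6,0,-0.08,-0.15,0,0.6,0,-0.12,-0.15,0,0.6,0,-0.16,-0.15,0,0.6,0,-0.2,-0.15,0,0.6,0,-0.2,-0.15,0,0.6,0,-0.2,-0.15,0,0.6])

```text
time: 23.7
position: [0.4549, 0.1136, 0.4345]
tool_rot: [2.219, 2.223, 0.005]
ft_force: [0.1, 0.1, -0.1]
grip_width: 0.597
grip_force: 0.0
```

Run:
```python
from h import *
C={};X={};I={}
for n in ["top","side"]:
    p,d=ctrl.get_image(n); C[n]=cam(n);X[n]=cloud(C[n],d);I[n]=d; cv2.imwrite(f"pics/{n}1.png",p[:,:,::-1])
T={"58":(.652,.184),"50":(.656,.1137),"42":(.658,.043),"34":(.6595,-.027),"26":(.661,-.097),"18":(.6615,-.17)}
for k,t in T.items():
    H=int(k)*1.75e-3+.0545; r=.0115-(58-int(k))/8*.0005
    for n in X:
        P=X[n][(I[n]>0)&(np.hypot(X[n][...,0]-t[0],X[n][...,1]-t[1])<.025)]
        o=[]
        for a,b in((.005,.018),(.018,.032)):
            q=P[(P[:,2]<H-a)&(P[:,2]>H-b)]; o.append((len(q),circ(q[:,:2],r).x.round(4)) if len(q)>4 else None)
        print(k,n,"ztop-exp",(np.percentile(P[:,2],98)-H).round(4),o)
```

```text
58 top ztop-exp 0.0017 [(21, array([0.6515, 0.1828])), (17, array([0.651 , 0.1822]))]
58 side ztop-exp 0.0015 [(41, array([0.6524, 0.1853])), (40, array([0.652 , 0.1853]))]
50 top ztop-exp 0.0021 [(22, array([0.654 , 0.1123])), (10, array([0.6536, 0.1121]))]
50 side ztop-exp 0.0016 [(40, array([0.6549, 0.1156])), (43, array([0.6545, 0.115 ]))]
42 top ztop-exp 0.001 [(22, array([0.6574, 0.0402])), (12, array([0.6568, 0.0406]))]
42 side ztop-exp 0.0014 [(43, array([0.6583, 0.0428])), (38, array([0.658 , 0.0432]))]
34 top ztop-exp 0.0013 [(16, array([ 0.6584, -0.0299])), (12, array([ 0.6582, -0.0299]))]
34 side ztop-exp 0.0017 [(36, array([ 0.6592, -0.0269])), (35, array([ 0.6589, -0.0273]))]
26 top ztop-exp 0.0023 [(14, array([ 0.6601, -0.0992])), (10, array([ 0.6599, -0.0991]))]
26 side ztop-exp 0.0017 [(37, array([ 0.6609, -0.0962])), (31, array([ 0.661 , -0.0964]))]
18 top ztop-exp 0.002 [(14, array([ 0.6611, -0.171 ])), (12, array([ 0.6604, -0.1708]))]
18 side ztop-exp 0.0017 [(32, array([ 0.662 , -0.1684])), (32, array([ 0.6616, -0.1683]))]
```

View pics/side1.png

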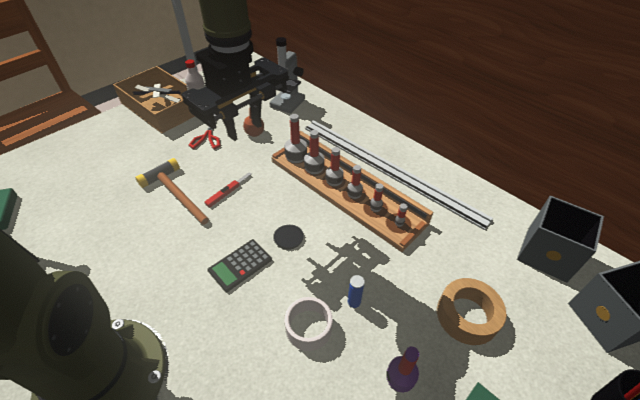

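The side view shows all six punches upright in descending order, from (294,135) to (402,215), and the gripper is clear. The spacing is close to 70 mm throughout, the heights are right, and the end punches haven't moved.

```bash
python3 -c "
from bench import ctrl
print(ctrl.close_job())"
```

```text
the job is handed in; nothing more can be done
None
```

I put the 50, 42, 34 and 26 mm punches on pads 1 to 4 in that order and handed the job in at about 24 s; in the last camera check each was upright and within about 3 mm of its pad's centre, and the two end punches had not moved, but no verdict was returned.

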